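# Hold a mould box corner square

### The job

Pick up the aluminium square by its blue grip, lift it clear of the table and push it into the corner of the mould box, flat and down on the base or just clear of it, so that it swings the sprung yellow board out until both its outer faces sit flush on the two boards. Finish while still gripping the square and pressing it firmly against both boards, holding the corner square. Leave the pots, jar, kiln prop and brush where they are.

Things in the scene. Friction and masses are not known exactly. Their poses are not given: they have to be found in the camera images.
- square: Loose L-shaped aluminium square, 0.28 to 0.46 kg, lying flat: legs 18 mm wide, 22 mm tall, joined by a diagonal brace 22 mm tall. Origin: outer heel at the underside, where the outer faces would meet (metal cut back 10 mm there). Legs reach 100 mm along its +x and +y; outer faces are its planes y = 0 (x leg) and x = 0 (y leg). z up.
- square_grip (a point): Point to grip in the blue upright block on the square's brace, 47, 47, 50 mm from the square's origin, axes as the square's. The block's top is 66 mm above the underside; it is 20 mm thick along the diagonal (+x+y) and 44 mm wide across it. Pinch the 20 mm from above: one finger on the heel side, one on the far side; they must stay over 22 mm up.
- mould_box: Fixed plywood base 16 mm thick, spanning -30 to 165 mm in its x and y, with two low boards, tops 66 mm above the table. Origin: at table height under the inside corner where the boards' inner faces meet; inside is +x, +y. Brown board's inner face: plane y = 0. Seated, the square's origin lies 16 mm above this one, its axes parallel to these. Does not move; place and yaw vary.
- end_hinge (a joint): Angle of the yellow end board, rad: 0 = square to the brown board (along the mould box's +y); positive = swung into the box, negative = outward. Range -0.35 to 0.45, no stop at 0. A light spring with friction brings it back towards about 0.3; holding it at 0 takes 0.2 to 0.4 N m (about 3 N at its end). Press towards it with about 5 N.
- mug_white: Bystander: white mug, 80 mm diameter, 90 mm tall with a handle. Origin at the centre of its underside.
- mug_terracotta: Bystander: terracotta mug, 80 mm diameter, 85 mm tall with a handle. Origin at the centre of its underside.
- bowl: Bystander: blue bowl, 130 mm diameter, 55 mm tall. Origin at the centre of its underside.
- glaze_jar: Bystander: green glaze jar with a white cap, 70 mm diameter, 85 mm tall. Origin at the centre of its underside.
- kiln_prop: Bystander: pale kiln prop, a spool 48 mm in diameter and 74 mm tall, upright. Origin at the centre of its underside.
- brush: Bystander: brush, 190 mm long, lying along its x.
- back_face (a point): Middle of the inner face of the fixed brown board of the mould box (15 mm thick, 150 mm long inside, from 16 to 66 mm above the table): 75, 0, 41 mm from the mould box's origin, axes as the mould box's. Friction against the yellow board can take up some of the push, so press towards this face with about 10 N.
- end_face (a point): Middle of the inner face of the yellow movable board (15 mm thick, far end 130 mm from the corner, 18 to 66 mm above the table), 65 mm from the vertical hinge line through the inside corner. Its y axis runs along the face away from the hinge, x out of the face into the box. Starts leaning into the box by about 0.2 to 0.4 rad.
Not all that is in view belongs to the job. What is shaped like the square but purple is not meant.

How it is judged:
On the way, in this order (a step that is already met when the one before it is completed fails the run):
1. the square is held in the fingers, lifted at least 25 mm clear of the table (height (world z) of square above 0.025 m and contact force between the fingers and square above 2 N), for 0.2 s.
2. the square is seated in the corner, pressed against both boards and the end board is square (horizontal distance between square and mould_box below 0.004 m and z of square in the frame of mould_box between 0.012 and 0.026 m and angle between square's own z axis and vertical below 0.06 rad and angle between the x axis of square and the x axis of mould_box, either way round below 0.035 rad and value of joint end_hinge between -0.035 and 0.035 rad and contact force between square and mould_box_c1 above 1 N and contact force between square and end_hinge_c0 above 1 N and contact force between the fingers and square above 2 N), for 0.3 s.
At the end, for the whole second after the job is handed in: Square gripped, at rest, level within 0.06 rad, underside at most 10 mm over the base; heel within 4 mm of the inside corner, legs parallel to the fixed board and end board at a right angle, each within 0.035 rad; the square presses on each board with over 1 N (all of step 2 and linear speed of square below 0.02 m/s); the arm keeps its last pose, push and grip.
It fails at once if a mug, the bowl, the jar, the kiln prop or the brush is pushed more than 30 mm from its place (distance of any of mug_white, mug_terracotta, bowl, glaze_jar, kiln_prop, brush from where it was at the start of the episode above 0.03 m).
It fails at once if a mug, the bowl, the jar or the kiln prop is tipped over (angle between any of mug_white, mug_terracotta, bowl, glaze_jar, kiln_prop's own z axis and vertical above 0.5 rad).
It also fails if it takes over 45 s, if anything falls off the work surface, if the arm or the gripper's body presses on something with over 40 N, if the wrist force passes 120 N, or if a joint passes its speed limit or range.

### The arm

A 6-joint arm with a two-finger parallel gripper is mounted at the origin on the work surface. World frame = base frame: x ahead of the robot, y to its left, z up, the work surface at z = 0. Lengths are in m, angles in rad, forces in N, time in s.
With the tool pointing down it reaches from about 0.35 to 0.775 m from the base axis. Payload 7.3 kg.
Tool frame: the origin (TCP) lies on the centre line of the jaws, within the pads' length; the fingertips stand 11 mm ahead of it and the grasp point (between the pads) lies 8 mm behind it; z points along the fingers, y is the direction in which the jaws open and shut (so a half turn about z gives the same grasp; the last joint's range is limited). The gripper opens to 92 mm and grips with 3 to 60 N. Pads are 19 mm wide; open, the fingers measure 130 mm over their backs; the gripper's body (75 mm by 190 mm) begins 47 mm behind the grasp point.
Start: joints at [-1.315, 0.342, 1.524, -0, 1.275, -0.146], TCP at [0.205, -0.483, 0.238] pointing down, gripper open.
Joint ranges: [-2.53, 2.53], [-0.77, 2.02], [0.04, 2.7], [-1, 4.14], [0.28, 2.66], [-3.11, 3.11]. Speed limits (rad/s): [2.57, 2.57, 3.14, 3.14, 3.14, 3.14].

### API

Orientations are given as [roll, pitch, yaw] about the fixed x, y, z axes, in that order (R = Rz(yaw) Ry(pitch) Rx(roll)).
In Python, from cell import robot gives the robot as it stands.
- The arm moves only by the tool jog_arm, never from a script. Its argument "deltas" is one flat list of numbers, 6 for each row, row after row: the shift along the world's x, y, z in units of 0.1 m (1.0 is 0.1 m), then the turn, a rotation vector about the world's x, y, z in units of 90 degrees (1.0 is 90 degrees). A call has 1 to 5 rows; each row is the pose to reach, as a shift and turn from the pose commanded when the call began; what a row does not reach only later rows make up. A row lasts 1/12 s, in which the tool goes at most 41.7 mm and 7.16 degrees, less where a joint would pass 70% of its speed; a pose out of reach is approached as far as the arm can. A call with a number of a shift or a turn outside -1 to 1 is refused whole. A call with a gripper value outside its range is refused whole. "claw" is the opening, from 0 (shut) to 1 (fully open), set as the call begins (left out, the last holds). The fingers move at their own pace and stop on an object; "newtons" is the grip in N (left out, the last holds). Time passes only in rows, so rows that repeat a pose let the fingers close. It gives the time, the measured TCP pose, the force and the opening at its end, in the units of the state.
- robot.observe(): the state, without advancing time (a new reading comes with each control period).
- robot.read_camera(name): name is "scene" or "top"; returns the picture (400x640x3 uint8, red, green, blue); there is no depth.
- robot.camera_params(name): a dict with "fx", "fy", "cx", "cy" (pixels), "R" (3x3) and "t" (3): a world point X has camera coordinates R X + t. Camera axes: x right, y down, z forward; pixel columns grow to the right and rows downward; lengths in m; the calibration is good to about 2 mm. A picture is of the moment at which its call begins. camera_params takes no time and is no camera call.
- robot.hand_in(): hands the job in, once; it reports no verdict.
The state is a dict: "time": time; "qpos": joint angles; "qvel": joint speeds; "joint_efforts": joint torques, N m; "tool_pos": TCP position; "tool_rot": TCP orientation; "contact_force": force on the tool from outside, world axes, zero at the start; "torque": the same for the moment, N m; "opening": finger opening in m.
Only numpy, scipy, OpenCV 4.12 (cv2) and the standard library are available. Lean on these libraries where they do the work, as an engineer would, in place of code of your own. Each camera call takes 0.05 s, during which the arm holds its last target. There are 200 camera calls.

## Working session

There is one attempt and no reset: what is moved stays moved. The work goes in short steps, Python scripts to look and compute and a tool call to move; the robot and the scene stay as the last step left them, time stands still between calls to the robot, and variables do not carry over. Pictures are saved under pics/ and viewed, about 8 in all and at most 12, crops included, and the job is handed in when it is done.

Besides the shell and the picture viewer there is one more tool, called after "Request:" as name(argument=value, ...) on one line, values as JSON. jog_arm: Moves the arm, as the interface text tells. Its arguments: {"type":"object","properties":{"deltas":{"type":"array","items":{"type":"number"}},"claw":{"type":"number"},"newtons":{"type":"number"}},"required":["deltas"]}

```bash
mkdir -p pics; ls
python3 - <<'E'
from cell import robot
import cv2
for n in("top","scene"):
    cv2.imwrite(f"pics/{n}0.png",robot.read_camera(n)[:,:,::-1])
    p=robot.camera_params(n);print(n,p)
print(robot.observe())
E
```

```text
pics
top {'fx': 494.27964675273233, 'fy': 494.27964675273233, 'cx': 324.9755854655174, 'cy': 197.71323776584958, 'R': array([[ 0.01243787, -0.99991987, -0.00235589],
       [-0.99364359, -0.01209611, -0.11192007],
       [ 0.11188261,  0.00373296, -0.99371442]]), 't': array([-0.01567856,  0.5245942 ,  1.672187  ])}
scene {'fx': 467.4833594395933, 'fy': 467.4833594395933, 'cx': 321.58203022651236, 'cy': 199.8286826433907, 'R': array([[-0.36503327,  0.93098098, -0.0050126 ],
       [ 0.64690991,  0.24977101, -0.72050122],
       [-0.66952093, -0.26624962, -0.69343555]]), 't': array([ 0.19120627, -0.29881662,  1.81667344])}
{'time': 0.1, 'qpos': array([-1.31499856e+00,  3.42643436e-01,  1.52491683e+00,  1.32724974e-05,
        1.27539185e+00, -1.46027170e-01]), 'qvel': array([ 0.00018207, -0.00073548, -0.00222416, -0.00144554, -0.00137094,
        0.00043728]), 'joint_efforts': array([ 1.34532656e-03, -4.32002413e+01, -2.44695532e+01,  7.18681561e-02,
        5.26840962e-02, -4.20580682e-05]), 'tool_pos': array([ 0.20524992, -0.48284268,  0.23712106]), 'tool_rot': array([-3.14024951e+00, -2.10370615e-04,  4.01820926e-01]), 'contact_force': array([-0.25579031,  0.32101796, -1.1186659 ]), 'torque': array([-0.02573932,  0.02541453,  0.01931628]), 'opening': 0.0919227887383078}
```

View pics/top0.png

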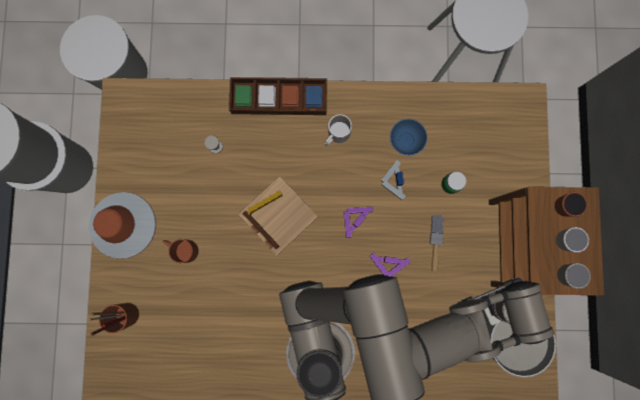

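View pics/scene0.png

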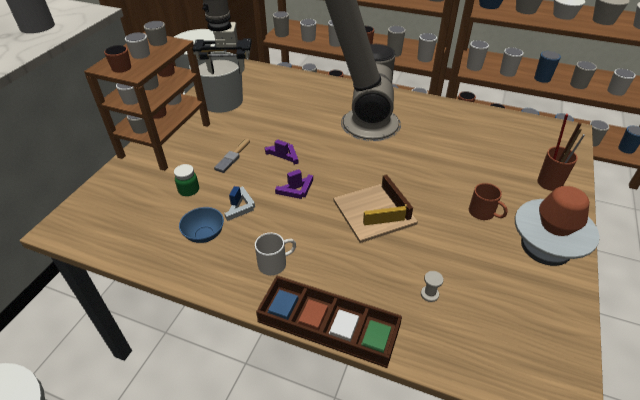

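The top view shows three L shapes. The aluminium square with the blue grip is at about (394,180), and the purple ones at (357,220) and (390,263) are decoys. The mould box is at about (278,216), with its corner near (245,213). I'll confirm these in one enlarged crop.

Run:
```python
import cv2,numpy as np
t=cv2.imread("pics/top0.png");s=cv2.imread("pics/scene0.png")
f=lambda im,x,y,w,h,k:cv2.resize(im[y:y+h,x:x+w],None,fx=k,fy=k,interpolation=cv2.INTER_CUBIC)
a=f(t,376,155,40,50,8) # 320x400
b=f(t,235,172,90,90,5) 
c=f(s,215,175,50,50,6);d=f(s,330,170,95,70,5)
out=np.zeros((600,800,3),np.uint8)
b=f(t,237,173,84,84,5)[:400] 
out[:400,:320]=a; out[:b.shape[0],340:340+b.shape[1]]=b
cv2.imwrite("pics/crop1.png",out)
out=np.zeros((600,800,3),np.uint8)
out[:300,:300]=c;out[:350,310:785]=d
cv2.imwrite("pics/crop2.png",out)
```

```text
(no output)
```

View pics/crop1.png

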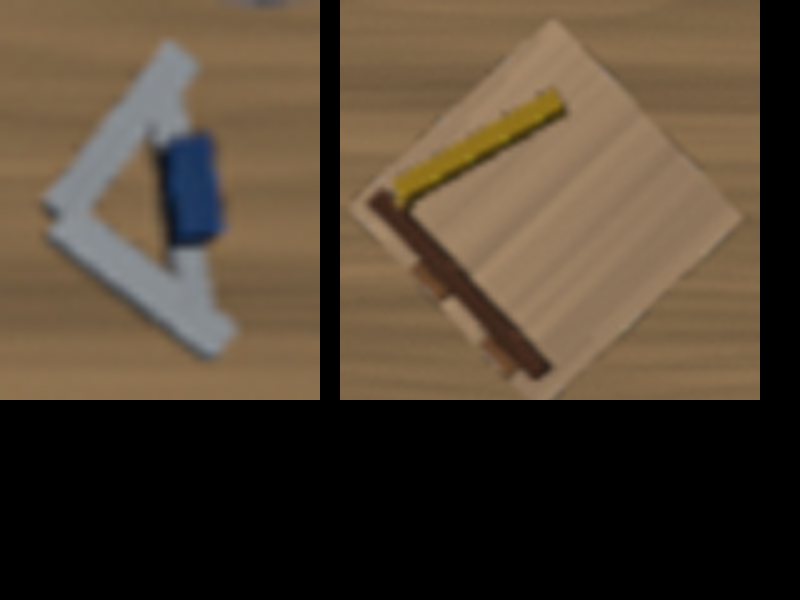

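View pics/crop2.png

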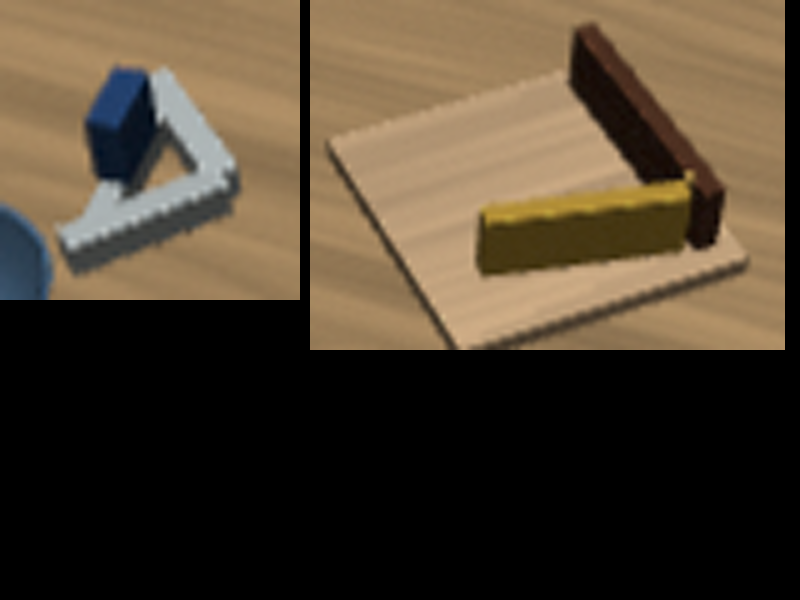

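```bash
cat > fit.py <<'E'
import numpy as np
from scipy.optimize import least_squares
from cell import robot
P={n:robot.camera_params(n) for n in("top","scene")}
def proj(n,X):
    p=P[n];c=X@p["R"].T+p["t"]
    return np.c_[p["fx"]*c[:,0]/c[:,2]+p["cx"],p["fy"]*c[:,1]/c[:,2]+p["cy"]]
def place(q,L):
    c,s=np.cos(q[2]),np.sin(q[2]);L=np.array(L)/1000
    return np.c_[q[0]+c*L[:,0]-s*L[:,1],q[1]+s*L[:,0]+c*L[:,1],L[:,2]]
def fit(obs,q0):
    f=lambda q:np.concatenate([(proj(n,place(q,[o[0] for o in O]))-np.array([o[1] for o in O])).ravel() for n,O in obs.items()])
    r=least_squares(f,q0,loss="soft_l1");print("pose",r.x.round(4),"yaw deg",np.degrees(r.x[2]).round(2));print(r.fun.reshape(-1,2).round(1).tolist());return r.x
E
python3 - <<'E'
from fit import *
T=lambda u,v:(376+u/8,155+v/8)
S=lambda u,v:(215+u/6,175+v/6)
sq={"top":[((0,100,22),T(168,40)),((18,100,22),T(200,68)),((100,0,22),T(210,355)),((100,18,22),T(238,325)),((0,10,22),T(42,205)),((10,0,22),T(50,237)),((47,47,66),T(195,187))],
"scene":[((0,100,22),S(78,248)),((18,100,22),S(58,235)),((100,0,22),S(174,72)),((0,10,22),S(231,178)),((10,0,22),S(240,166)),((47,47,66),S(121,100))]}
T=lambda u,v:(237+(u-340)/5,173+v/5)
S=lambda u,v:(330+(u-310)/5,170+v/5)
bx={"top":[((-30,165,16),T(555,20)),((165,165,16),T(742,215)),((-30,-30,16),T(349,207)),((165,-30,16),(279,253)),((150,0,66),T(551,367))],
"scene":[((-30,165,16),S(457,350)),((165,165,16),S(328,146)),((-30,-30,16),S(748,258)),((150,0,66),S(598,26))]}
for k in("top","scene"):
    a=fit({k:sq[k]},[.65,-.2,-2.3]);b=fit({k:bx[k]},[.5,.2,-2.3])
a=fit(sq,[.6,-.2,-2.3]);b=fit(bx,[.5,.2,-2.3])
g=place(a,[(47,47,50)])[0];h=place(b,[(47,47,66)])[0]
print("grip",g,"seated",h,"dyaw",b[2]-a[2])
for n,px in(("bowl",(409,137)),("jar",(456,182)),("mugw",(340,128)),("prop",(213,145)),("mugt",(183,251))):
    r=least_squares(lambda q:(proj("top",np.array([[q[0],q[1],.06]]))[0]-px),[.6,0]).x;print(n,r.round(3))
E
```

```text
pose [ 0.5807 -0.1979 -2.2149] yaw deg -126.91
[[-0.2, 0.1], [-0.1, -0.3], [0.5, 0.7], [0.1, 0.4], [0.0, -0.3], [-0.4, -0.3], [0.1, -0.1]]
pose [ 0.4635  0.2456 -2.3607] yaw deg -135.26
[[-0.3, -1.1], [1.1, -0.0], [0.0, 0.2], [-1.4, 2.5], [0.3, -0.4]]
pose [ 0.5844 -0.1932 -2.2093] yaw deg -126.58
[[-0.6, 0.6], [0.3, -0.8], [-0.7, -0.5], [0.6, 1.2], [0.5, 0.1], [-0.2, -0.5]]
pose [ 0.4688  0.2505 -2.394 ] yaw deg -137.17
[[0.1, 0.0], [0.3, -2.0], [0.6, 0.4], [-3.9, 0.4]]
pose [ 0.5812 -0.1964 -2.2105] yaw deg -126.65
[[-0.7, -0.1], [-0.6, -0.6], [0.1, 0.4], [-0.3, 0.1], [-0.4, -0.5], [-0.8, -0.5], [-0.4, -0.4], [-1.0, -0.4], [-0.1, -1.8], [-1.1, -1.4], [0.1, 0.3], [0.1, -0.8], [-0.6, -1.4]]
pose [ 0.4656  0.2476 -2.3702] yaw deg -135.8
[[-0.4, -1.4], [0.6, 0.0], [-0.5, -0.5], [-2.4, 2.1], [-0.5, -0.8], [0.3, -0.1], [-0.9, -1.8], [0.0, -0.8], [-5.5, -0.1]]
grip [ 0.59084305 -0.26216072  0.05      ] seated [0.46461998 0.181111   0.066     ] dyaw -0.15974685915947173
bowl [ 0.734 -0.295]
jar [ 0.58  -0.453]
mugw [ 0.763 -0.058]
prop [0.698 0.376]
mugt [0.336 0.463]
```

Request:
jog_arm(deltas=[0.3, 0.17, -0.1, 0, 0, -0.04, 0.65, 0.37, -0.2, 0, 0, -0.08, 1, 0.57, -0.3, 0, 0, -0.12], claw=1, newtons=50)

```text
time: 0.35
tool_pos: [0.3058, -0.4257, 0.2071]
tool_rot: [-3.141, 0.0, 0.208]
contact_force: [0.4, -1.6, 0.2]
opening: 0.0915
```

Request:
jog_arm(deltas=[0.33, 0.19, -0.1, 0, 0, -0.02, 0.67, 0.38, -0.2, 0, 0, -0.043, 1, 0.57, -0.3, 0, 0, -0.043])

```text
time: 0.6
tool_pos: [0.4067, -0.3679, 0.177]
tool_rot: [-3.141, 0.0, 0.144]
contact_force: [0.1, -0.4, 0.4]
opening: 0.0916
```

Request:
jog_arm(deltas=[0.33, 0.19, 0, 0, 0, 0, 0.67, 0.38, 0, 0, 0, 0, 1, 0.57, -0.1, 0, 0, 0])

```text
time: 0.85
tool_pos: [0.5075, -0.3114, 0.1688]
tool_rot: [3.14, -0.002, 0.146]
contact_force: [0.9, -0.8, 0.5]
opening: 0.0918
```

Request:
jog_arm(deltas=[0.33, 0.2, 0, 0, 0, 0, 0.67, 0.4, 0, 0, 0, 0, 0.86, 0.5, 0, 0, 0, 0, 0.86, 0.5, 0, 0, 0, 0])

```text
time: 1.18
tool_pos: [0.5946, -0.2589, 0.1667]
tool_rot: [-3.141, -0.001, 0.15]
contact_force: [-1.0, 0.3, 0.2]
opening: 0.0918
```

Request:
jog_arm(deltas=[0, 0, -0.3, 0, 0, 0, -0.02, -0.03, -0.7, 0, 0, 0, -0.02, -0.03, -0.7, 0, 0, 0])

```text
time: 1.43
tool_pos: [0.5846, -0.2634, 0.09]
tool_rot: [-3.133, 0.011, 0.146]
contact_force: [-1.6, 1.3, -0.6]
opening: 0.0918
```

Run:
```python
from fit import *
import cv2
T=lambda u,v:(237+(u-340)/5,173+v/5)
S=lambda u,v:(330+(u-310)/5,170+v/5)
bx={"top":[((-30,165,16),T(555,20)),((165,165,16),T(742,215)),((-30,-30,16),T(349,207)),((150,0,66),T(551,367))],
"scene":[((-30,165,16),S(457,350)),((165,165,16),S(328,146)),((-30,-30,16),S(748,258)),((150,0,66),S(574,28))]}
for k in bx: fit({k:bx[k]},[.5,.2,-2.3])
b=fit(bx,[.5,.2,-2.3])
im=robot.read_camera("scene")[:,:,::-1];im2=robot.read_camera("top")[:,:,::-1]
f=lambda im,x,y,w,h,k:cv2.resize(im[y:y+h,x:x+w],None,fx=k,fy=k,interpolation=cv2.INTER_CUBIC)
cv2.imwrite("pics/g1.png",np.hstack([f(im,190,130,80,100,5),f(im2,360,130,80,100,5)]))
print(robot.observe()["tool_pos"])
```

```text
pose [ 0.4631  0.2465 -2.3671] yaw deg -135.62
[[-0.3, -0.8], [0.9, 0.5], [-0.3, 0.3], [-0.1, -0.1]]
pose [ 0.4687  0.2492 -2.3792] yaw deg -136.32
[[0.2, 0.4], [-0.5, -1.4], [0.3, 0.2], [-0.1, 0.1]]
pose [ 0.4654  0.2479 -2.3738] yaw deg -136.01
[[-0.4, -1.3], [0.5, 0.3], [-0.6, -0.5], [-0.8, -0.6], [0.3, -0.3], [-0.7, -2.0], [0.1, -0.7], [-0.4, -0.6]]
[ 0.58801166 -0.26515511  0.09674223]
```

View pics/g1.png

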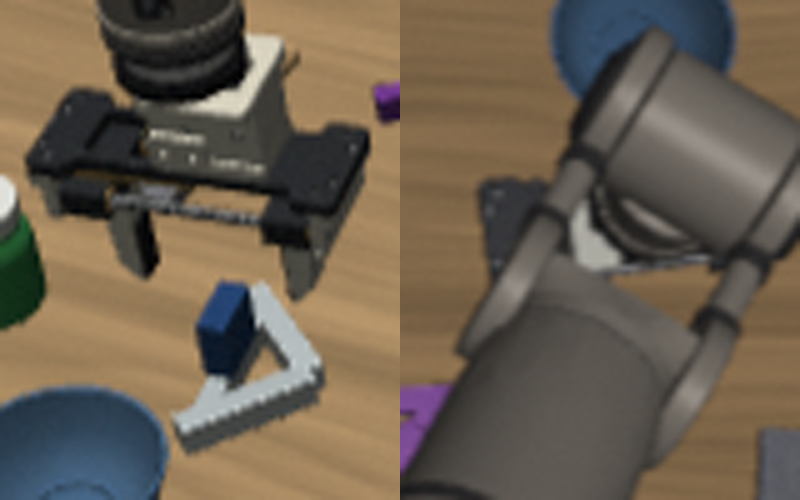

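The scene crop shows the fingertips at about (145,272) and (300,295), on either side of the blue block at (228,325), so I'll go down and grip.

Request:
jog_arm(deltas=[0.02, 0.02, -0.2, 0, 0, 0, 0.02, 0.02, -0.4, 0, 0, 0, 0.02, 0.02, -0.54, 0, 0, 0, 0.02, 0.02, -0.54, 0, 0, 0])

```text
time: 1.87
tool_pos: [0.5908, -0.2633, 0.0435]
tool_rot: [-3.141, 0.001, 0.145]
contact_force: [-1.1, -0.1, -0.1]
opening: 0.0922
```

Request:
jog_arm(deltas=[0, 0, 0, 0, 0, 0, 0, 0, 0, 0, 0, 0, 0, 0, 0, 0, 0, 0, 0, 0, 0, 0, 0, 0, 0, 0, 0, 0, 0, 0], claw=0, newtons=50)

```text
time: 2.28
tool_pos: [0.5918, -0.2635, 0.0448]
tool_rot: [3.14, -0.001, 0.146]
contact_force: [0.5, -0.4, -0.3]
opening: 0.0631
```

Request:
jog_arm(deltas=[0, 0, 0, 0, 0, 0, 0, 0, 0, 0, 0, 0, 0, 0, 0, 0, 0, 0, 0, 0, 0, 0, 0, 0])

```text
time: 2.62
tool_pos: [0.5913, -0.2631, 0.0437]
tool_rot: [-3.142, 0.0, 0.146]
contact_force: [-1.2, -0.1, 0.5]
opening: 0.0366
```

Request:
jog_arm(deltas=[0, 0, 0, 0, 0, 0, 0, 0, 0, 0, 0, 0, 0, 0, 0, 0, 0, 0, 0, 0, 0, 0, 0, 0, 0, 0, 0, 0, 0, 0])

```text
time: 3.03
tool_pos: [0.5913, -0.2632, 0.0437]
tool_rot: [3.142, 0.0, 0.146]
contact_force: [0.4, -0.3, 0.1]
opening: 0.0195
```

Request:
jog_arm(deltas=[0, 0, 0.1, 0, 0, 0, 0, 0, 0.3, 0, 0, 0, 0, 0, 0.6, 0, 0, 0, 0, 0, 0.9, 0, 0, 0, 0, 0, 0.9, 0, 0, 0])

```text
time: 3.45
tool_pos: [0.5941, -0.2647, 0.1408]
tool_rot: [3.135, -0.009, 0.146]
contact_force: [2.2, -1.2, -2.6]
opening: 0.0197
```

Run:
```python
from fit import *
import cv2
im=robot.read_camera("scene")[:,:,::-1]
f=lambda im,x,y,w,h,k:cv2.resize(im[y:y+h,x:x+w],None,fx=k,fy=k,interpolation=cv2.INTER_CUBIC)
cv2.imwrite("pics/g2.png",f(im,190,110,100,100,6))
print(robot.observe())
```

```text
{'time': 3.5, 'qpos': array([-5.36995808e-01,  6.48630217e-01,  1.29477502e+00, -8.63464184e-05,
        1.19065335e+00,  8.88103998e-01]), 'qvel': array([-0.00082619,  0.05885791,  0.07730325, -0.00122417, -0.02886546,
       -0.00113635]), 'joint_efforts': array([ 9.01095523e-02, -6.08765817e+01, -2.55970681e+01,  1.19718541e-01,
        3.96983279e-01, -1.41423694e-03]), 'tool_pos': array([ 0.59305471, -0.26419092,  0.1377233 ]), 'tool_rot': array([ 3.13677708, -0.00579475,  0.14574221]), 'contact_force': array([-0.52142725, -0.48128908, -4.33081133]), 'torque': array([ 0.02773435,  0.02380002, -0.02988556]), 'opening': 0.019990558292518612}
```

View pics/g2.png

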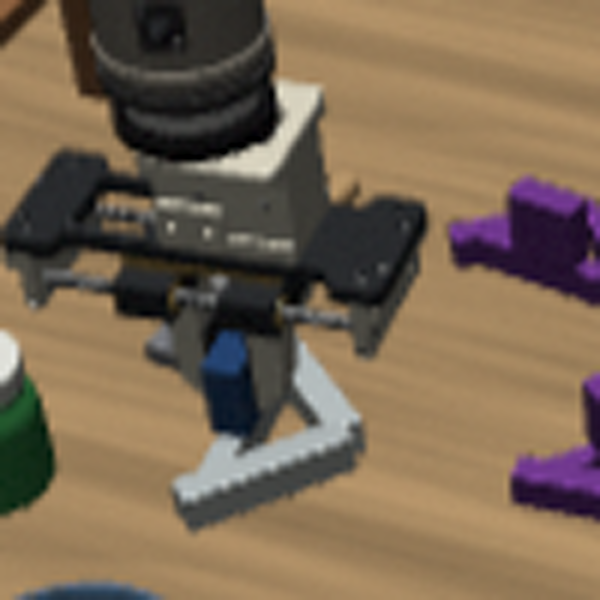

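The grip is good: opening 20 mm, square level and off the table, legs visible at (270,470) and (330,400). Next I'll carry it to a staging point inside the box, offset about 48 mm in x and 15 mm in y, clear of the yellow board.

Request:
jog_arm(deltas=[-0.1, 0.25, 0, 0, 0, -0.02, -0.2, 0.55, 0, 0, 0, -0.04, -0.38, 1, 0, 0, 0, -0.06])

```text
time: 3.75
tool_pos: [0.5549, -0.1698, 0.1319]
tool_rot: [-3.141, 0.002, 0.048]
contact_force: [1.3, 0.7, -3.1]
opening: 0.02
```

Request:
jog_arm(deltas=[-0.13, 0.33, 0, 0, 0, -0.02, -0.26, 0.67, 0, 0, 0, -0.044, -0.38, 1, 0, 0, 0, -0.044])

```text
time: 4.0
tool_pos: [0.5156, -0.0677, 0.1322]
tool_rot: [-3.141, 0.003, -0.02]
contact_force: [0.9, -1.1, -2.5]
opening: 0.0201
```

Request:
jog_arm(deltas=[-0.13, 0.33, 0, 0, 0, 0, -0.26, 0.67, 0, 0, 0, 0, -0.38, 1, 0, 0, 0, 0])

```text
time: 4.25
tool_pos: [0.4776, 0.0321, 0.1324]
tool_rot: [-3.141, 0.003, -0.018]
contact_force: [0.7, 0.4, -3.4]
opening: 0.0198
```

Request:
jog_arm(deltas=[-0.13, 0.33, 0, 0, 0, 0, -0.26, 0.67, 0, 0, 0, 0, -0.37, 1, 0, 0, 0, 0, -0.37, 1, 0, 0, 0, 0, -0.37, 1, 0, 0, 0, 0])

```text
time: 4.67
tool_pos: [0.4413, 0.1318, 0.1327]
tool_rot: [3.141, 0.003, -0.014]
contact_force: [-0.3, -0.5, -3.8]
opening: 0.0194
```

Run:
```python
from fit import *
import cv2
im=robot.read_camera("scene")[:,:,::-1]
f=lambda im,x,y,w,h,k:cv2.resize(im[y:y+h,x:x+w],None,fx=k,fy=k,interpolation=cv2.INTER_CUBIC)
cv2.imwrite("pics/g3.png",f(im,325,130,110,115,5))
o=robot.observe();print(o["tool_pos"],o["tool_rot"],o["contact_force"])
```

```text
[0.44207716 0.13070676 0.13292477] [ 3.14086409e+00  1.70172181e-03 -1.55888243e-02] [ 0.01125358  0.17487833 -3.01441407]
```

View pics/g3.png

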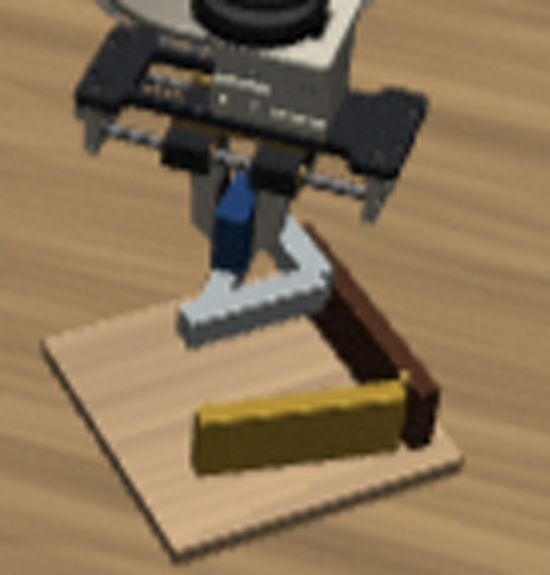

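The square is level above the base, with its y leg at (255,310), clear of the yellow board at (300,420) and the brown one. I'll lower it.

Request:
jog_arm(deltas=[0, 0, -0.2, 0, 0, 0, 0, 0, -0.4, 0, 0, 0, 0, 0, -0.6, 0, 0, 0, 0, 0, -0.68, 0, 0, 0, 0, 0, -0.68, 0, 0, 0])

```text
time: 5.13
tool_pos: [0.4418, 0.1291, 0.0638]
tool_rot: [3.141, 0.005, -0.019]
contact_force: [-0.6, -0.4, -3.4]
opening: 0.0199
```

Request:
jog_arm(deltas=[0, 0, 0, 0, 0, 0, 0, 0, 0, 0, 0, 0])

```text
time: 5.3
tool_pos: [0.4438, 0.1301, 0.0665]
tool_rot: [-3.142, -0.001, -0.018]
contact_force: [0.9, 0.5, -3.8]
opening: 0.0198
```

Request:
jog_arm(deltas=[0.04, 0.08, -0.03, 0, 0, 0, 0.08, 0.16, -0.03, 0, 0, 0, 0.12, 0.24, -0.03, 0, 0, 0, 0.16, 0.32, -0.03, 0, 0, 0, 0.19, 0.38, -0.03, 0, 0, 0])

```text
time: 5.72
tool_pos: [0.4622, 0.1695, 0.0628]
tool_rot: [3.141, 0.0, -0.017]
contact_force: [-1.5, -4.1, -5.0]
opening: 0.0197
```

Request:
jog_arm(deltas=[0, 0, 0, 0, 0, 0, 0, 0, 0, 0, 0, 0, 0, 0, 0, 0, 0, 0])

```text
time: 5.97
tool_pos: [0.4615, 0.1687, 0.0626]
tool_rot: [3.142, 0.001, -0.017]
contact_force: [-1.4, -0.5, -4.1]
opening: 0.0195
```

```bash
cat > look.py <<'E'
from fit import *
import cv2,sys
f=lambda im,x,y,w,h,k:cv2.resize(im[y:y+h,x:x+w],None,fx=k,fy=k,interpolation=cv2.INTER_CUBIC)
im=robot.read_camera("scene")[:,:,::-1];im2=robot.read_camera("top")[:,:,::-1]
cv2.imwrite(sys.argv[1],np.hstack([f(im,330,160,95,85,5),f(im2,237,173,64,85,5)]))
o=robot.observe();p=o["tool_pos"];F=o["contact_force"]
q=np.array([.4654,.2479,-2.3738]);R=lambda v:(np.array([[np.cos(q[2]),np.sin(q[2])],[-np.sin(q[2]),np.cos(q[2])]])@v)
print("tcp",p,"rot",o["tool_rot"],"box xy offs mm",(R(p[:2]-q[:2])*1000-47).round(1),"F box",R(F[:2]).round(1),F[2],"tq",o["torque"].round(2))
E
python3 look.py pics/g4.png
```

```text
tcp [0.4615529  0.16844207 0.06268557] rot [ 3.14151378e+00  4.92220635e-04 -1.75513270e-02] box xy offs mm [11.   7.5] F box [1.1 0.2] -3.7058900129733607 tq [0.03 0.27 0.01]
```

View pics/g4.png

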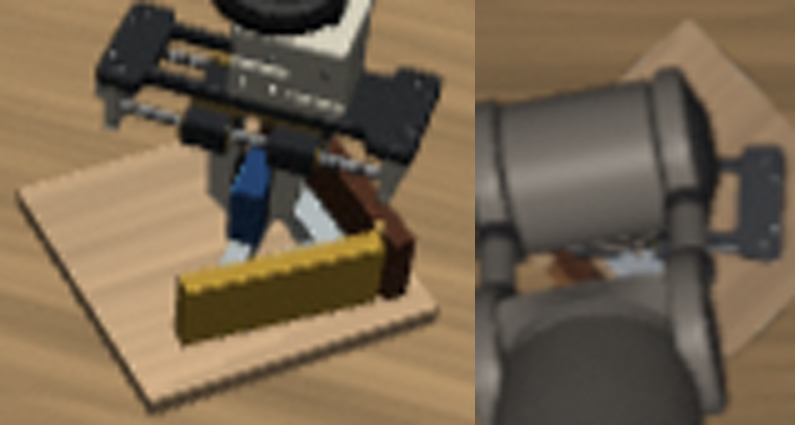

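The yellow board is swinging out along the y leg, from (180,285) to (380,235). I'll now approach the corner along its diagonal in small steps.

Request:
jog_arm(deltas=[0, 0.02, 0, 0, 0, 0, 0, 0.04, 0, 0, 0, 0, 0, 0.06, 0, 0, 0, 0, 0, 0.08, 0, 0, 0, 0, 0, 0.08, 0, 0, 0, 0])

```text
time: 6.48
tool_pos: [0.4618, 0.1766, 0.0627]
tool_rot: [3.141, 0.0, -0.018]
contact_force: [-0.5, -3.8, -3.7]
opening: 0.0195
```

Request:
jog_arm(deltas=[0.01, 0.01, 0, 0, 0, 0, 0.02, 0.02, 0, 0, 0, 0, 0.03, 0.03, 0, 0, 0, 0, 0.03, 0.03, 0, 0, 0, 0, 0.03, 0.03, 0, 0, 0, 0])

```text
time: 6.9
tool_pos: [0.4651, 0.1796, 0.0627]
tool_rot: [-3.142, -0.0, -0.018]
contact_force: [-0.6, -3.4, -3.7]
opening: 0.0197
```

```bash
python3 look.py pics/g5.png
```

```text
tcp [0.46498303 0.17960637 0.06273351] rot [-3.14144903e+00 -2.46809895e-04 -1.75615646e-02] box xy offs mm [0.7 1.8] F box [2.5 1.5] -4.559814738036927 tq [-0.55  0.24 -0.17]
```

Request:
jog_arm(deltas=[-0.01, 0.01, 0, 0, 0, 0, -0.02, 0.02, 0, 0, 0, 0, -0.02, 0.02, 0, 0, 0, 0, -0.02, 0.02, 0, 0, 0, 0])

```text
time: 7.33
tool_pos: [0.4632, 0.1815, 0.0629]
tool_rot: [3.141, -0.001, -0.017]
contact_force: [0.5, -4.2, -4.4]
opening: 0.0199
```

```bash
python3 look.py pics/g6.png; python3 look.py pics/g6.png
```

```text
tcp [0.46325599 0.18150808 0.06288724] rot [ 3.14154388e+00 -9.54965914e-04 -1.73352463e-02] box xy offs mm [ 0.7 -0.7] F box [1.7 3. ] -3.048281057649734 tq [-0.75 -0.19 -0.  ]
tcp [0.46324301 0.18148973 0.06288532] rot [ 3.14154880e+00 -8.77994015e-04 -1.74193034e-02] box xy offs mm [ 0.7 -0.7] F box [1.3 3.8] -3.828901961344044 tq [-0.84 -0.25 -0.04]
```

View pics/g6.png

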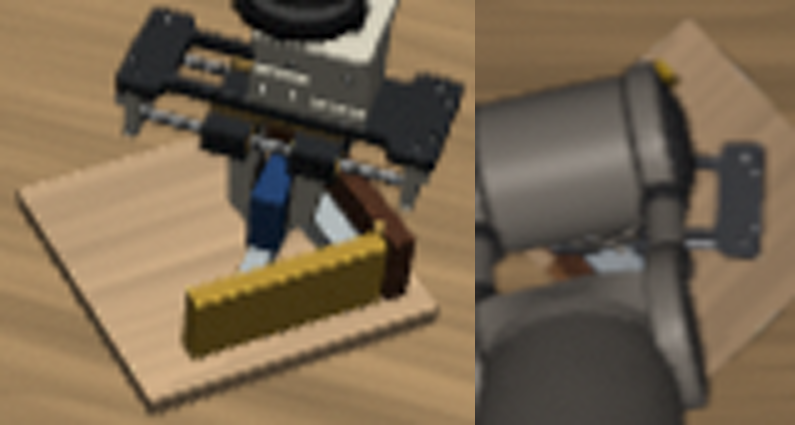

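Run:
```python
from fit import *
for q in([.4654,.2479,-2.3738],[.4687,.2492,-2.3792]):
  for t in(-.05,0,.05,.1,.15):
    c,s=np.cos(t),np.sin(t)
    L=[(130*s,130*c,66),(130*s-15*c,130*c+15*s,66),(130*s-15*c,130*c+15*s,18)]
    print(t,((proj("scene",place(q,L))-[330,160])*5).round(0).tolist())
```

```text
-0.05 [[190.0, 295.0], [203.0, 312.0], [197.0, 368.0]]
0 [[185.0, 288.0], [196.0, 305.0], [191.0, 361.0]]
0.05 [[180.0, 281.0], [190.0, 298.0], [185.0, 354.0]]
0.1 [[176.0, 273.0], [185.0, 291.0], [180.0, 347.0]]
0.15 [[172.0, 265.0], [180.0, 283.0], [175.0, 339.0]]
-0.05 [[190.0, 299.0], [203.0, 316.0], [197.0, 372.0]]
0 [[185.0, 292.0], [196.0, 309.0], [191.0, 365.0]]
0.05 [[180.0, 284.0], [190.0, 302.0], [185.0, 358.0]]
0.1 [[176.0, 277.0], [185.0, 294.0], [180.0, 350.0]]
0.15 [[172.0, 269.0], [180.0, 287.0], [175.0, 343.0]]
```

Request:
jog_arm(deltas=[-0.01, 0.01, 0, 0, 0, 0, -0.02, 0.02, 0, 0, 0, 0, -0.02, 0.02, 0, 0, 0, 0, -0.02, 0.02, 0, 0, 0, 0])

```text
time: 7.87
tool_pos: [0.4631, 0.1821, 0.0632]
tool_rot: [3.139, -0.005, -0.016]
contact_force: [7.3, -13.0, -5.3]
opening: 0.0197
```

Brown contact is confirmed: the force along box y is about 14 N. Now I'll press towards yellow until the x force climbs above the spring's 3 N or so, which marks flush.

Request:
jog_arm(deltas=[0.005, 0.005, 0, 0, 0, 0, 0.01, 0.01, 0, 0, 0, 0, 0.01, 0.01, 0, 0, 0, 0, 0.01, 0.01, 0, 0, 0, 0])

```text
time: 8.2
tool_pos: [0.4631, 0.1822, 0.0631]
tool_rot: [3.138, -0.002, -0.016]
contact_force: [5.0, -17.5, -2.1]
opening: 0.0199
```

```bash
for i in 1 2 3; do python3 look.py pics/g7.png; done
```

```text
tcp [0.46313812 0.18214392 0.06313533] rot [ 3.13774962e+00 -2.32962677e-03 -1.56540004e-02] box xy offs mm [ 0.3 -1.3] F box [ 9. 15.] -2.126570323565984 tq [-3.24 -0.93  0.33]
tcp [0.46314133 0.18217268 0.06314871] rot [ 3.13776438e+00 -2.34300452e-03 -1.56295020e-02] box xy offs mm [ 0.3 -1.3] F box [ 9.2 15.2] -1.7329065432768858 tq [-3.24 -0.88  0.18]
tcp [0.4631948  0.18217903 0.06318039] rot [ 3.13781260e+00 -2.47542280e-03 -1.56666744e-02] box xy offs mm [ 0.2 -1.2] F box [ 8.7 15.1] -1.556723193306759 tq [-3.24 -0.88  0.24]
```

Request:
jog_arm(deltas=[0.005, -0.005, 0, 0, 0, 0, 0.01, -0.01, 0, 0, 0, 0, 0.01, -0.01, 0, 0, 0, 0])

```text
time: 8.75
tool_pos: [0.4633, 0.182, 0.0629]
tool_rot: [3.139, -0.001, -0.016]
contact_force: [1.9, -11.5, -2.2]
opening: 0.0199
```

```bash
for i in 1 2; do python3 look.py pics/g8.png; done
```

```text
tcp [0.4632845  0.18207483 0.06294452] rot [ 3.13910958e+00 -6.73635314e-04 -1.61182516e-02] box xy offs mm [ 0.2 -1.1] F box [6.7 9. ] -3.201067873536341 tq [-2.17 -0.38  0.28]
tcp [0.4632737 0.1820804 0.0629644] rot [ 3.13909059e+00 -6.87447753e-04 -1.60668771e-02] box xy offs mm [ 0.2 -1.1] F box [ 7.  10.3] -1.695361129943426 tq [-2.23 -0.33  0.29]
```

Request:
jog_arm(deltas=[0.003, 0.003, 0, 0, 0, 0, 0.006, 0.006, 0, 0, 0, 0, 0.006, 0.006, 0, 0, 0, 0])

```text
time: 9.2
tool_pos: [0.4634, 0.1822, 0.0629]
tool_rot: [3.138, 0.0, -0.016]
contact_force: [0.2, -15.3, -0.0]
opening: 0.0201
```

```bash
for i in 1 2; do python3 look.py pics/g9.png; done
```

```text
tcp [0.46339704 0.18222291 0.06291849] rot [ 3.13820169e+00  4.35620097e-04 -1.58665356e-02] box xy offs mm [ 0.1 -1.1] F box [ 9.1 11. ] -0.8617965455999282 tq [-2.67 -0.21  0.28]
tcp [0.46336531 0.18221011 0.06291275] rot [ 3.13816597e+00  5.03213406e-04 -1.57988395e-02] box xy offs mm [ 0.1 -1.2] F box [ 9.4 10.5] 0.10102932970640716 tq [-2.69 -0.14  0.28]
```

View pics/g9.png

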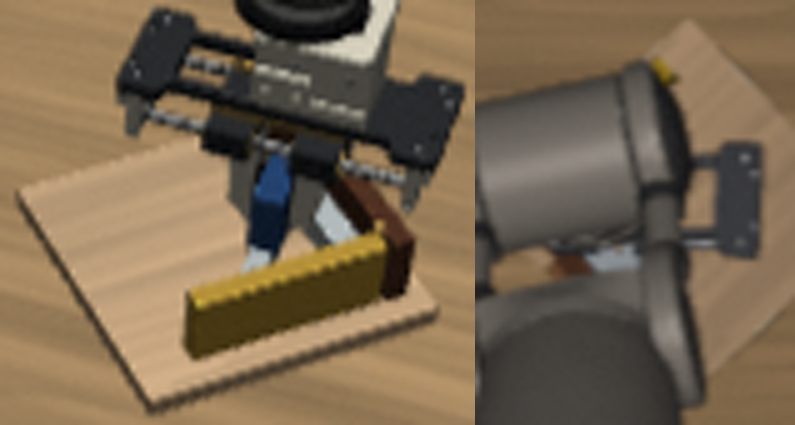

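Request:
jog_arm(deltas=[0.01, -0.01, 0, 0, 0, 0, 0.018, -0.018, 0, 0, 0, 0, 0.018, -0.018, 0, 0, 0, 0])

```text
time: 9.65
tool_pos: [0.4639, 0.182, 0.0625]
tool_rot: [3.141, 0.003, -0.018]
contact_force: [-4.4, -5.4, -0.9]
opening: 0.0198
```

```bash
for i in 1 2; do python3 look.py pics/g10.png; done
```

```text
tcp [0.46385612 0.18200031 0.06255176] rot [ 3.14067677e+00  3.05915102e-03 -1.72773538e-02] box xy offs mm [-0.1 -0.7] F box [5.7 0.8] -1.0838627599358461 tq [-0.86  0.71  0.06]
tcp [0.46383383 0.18198309 0.06254022] rot [ 3.14061712e+00  3.09341445e-03 -1.72753907e-02] box xy offs mm [-0.1 -0.7] F box [5.8 1.6] -1.0485392664191535 tq [-0.91  0.7   0.06]
```

Request:
jog_arm(deltas=[0.005, 0.005, 0, 0, 0, 0, 0.01, 0.01, 0, 0, 0, 0, 0.01, 0.01, 0, 0, 0, 0])

```text
time: 10.1
tool_pos: [0.464, 0.1821, 0.0626]
tool_rot: [3.139, 0.005, -0.017]
contact_force: [-6.7, -10.4, 4.0]
opening: 0.0196
```

```bash
for i in 1 2; do python3 look.py pics/g11.png; done
```

```text
tcp [0.46402793 0.18209771 0.06259376] rot [ 3.13897767  0.00495599 -0.01679401] box xy offs mm [-0.3 -0.6] F box [10.6  3.3] 3.137623110284708 tq [-1.71  1.12  0.11]
tcp [0.46400738 0.18208745 0.0625899 ] rot [ 3.13896451  0.00498134 -0.0167754 ] box xy offs mm [-0.3 -0.6] F box [11.5  3.2] 3.650700247583464 tq [-1.63  1.07  0.06]
```

With y nearly unloaded, the x force rose to 11 N and the square moved only 0.2 mm, so it is stopped hard against the yellow board and flush. I'll put the brown press back on and ease x a little.

Request:
jog_arm(deltas=[-0.012, 0.006, 0, 0, 0, 0, -0.024, 0.012, 0, 0, 0, 0, -0.024, 0.012, 0, 0, 0, 0, -0.024, 0.012, 0, 0, 0, 0, -0.024, 0.012, 0, 0, 0, 0])

```text
time: 10.72
tool_pos: [0.4638, 0.1824, 0.0628]
tool_rot: [3.138, 0.001, -0.016]
contact_force: [1.3, -15.0, -1.3]
opening: 0.0196
```

```bash
for i in 1 2 3; do python3 look.py pics/g12.png; done; python3 -c "
from cell import robot;o=robot.observe();print(o['time'],o['opening'],abs(o['qvel']).max())"
```

```text
tcp [0.46382843 0.18246244 0.06276053] rot [ 3.13793794e+00  6.28989372e-04 -1.60701336e-02] box xy offs mm [-0.4 -1. ] F box [ 9.9 11. ] -0.8047571884680598 tq [-2.92  0.05  0.14]
tcp [0.46381479 0.18248456 0.06275575] rot [ 3.13794477e+00  6.36476560e-04 -1.60575944e-02] box xy offs mm [-0.4 -1. ] F box [ 9.7 11.8] -1.3131066962943745 tq [-2.88  0.08  0.13]
tcp [0.46378755 0.18246699 0.06276408] rot [ 3.13794842e+00  6.93159163e-04 -1.60973396e-02] box xy offs mm [-0.4 -1. ] F box [ 9.  11.1] -1.373712725747956 tq [-2.89  0.05  0.17]
11.0167 0.019744506914075265 0.001808252904665017
```

View pics/g12.png

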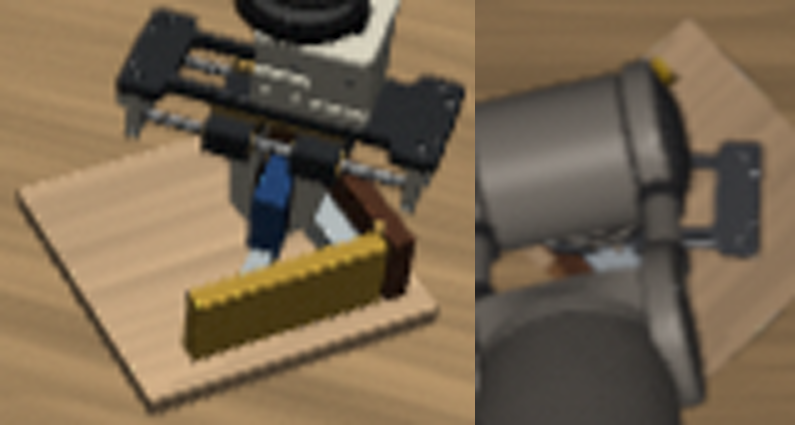

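```bash
python3 -c "
from cell import robot
print(robot.hand_in());o=robot.observe();print(o['time'],o['tool_pos'],o['contact_force'],o['opening'])"
```

```text
the job is handed in; nothing more can be done
None
the job is handed in; nothing more can be done
```

I gripped the aluminium square by its blue block, lifted it about 90 mm and lowered it inside the mould box clear of the yellow board. I then pushed it into the corner and handed in at about 11 s while still gripping at a 50 N setting and pressing. The hand-in reported no verdict.

Last checks before handing in:
- **Press:** the push was about 11 N towards the brown board and 9–10 N towards the yellow one. These are total wrist forces, so friction makes the force on each board somewhat lower.
- **Position:** the corner offset was about -0.4 mm and -1.0 mm by my camera fit, which is only good to 2–3 mm. The underside was about 3 mm above the base.
- **Angles:** the square's yaw, taken from the tool, matched the fitted box yaw within about 0.1°. The tool's tilt was about 0.004 rad.
- **Yellow board:** it looks at 0 ± 0.03 rad in the picture, close to the 0.035 limit.
- **Flush contact:** the x force alone could not tell flush from friction on the brown board. With the brown press nearly removed, it still rose to 11 N over 0.2 mm of travel, so I took it as flush.
- **Bystanders:** the tool path stayed clear of them. I did not compare their positions in a final picture.

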